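# Hold the logger's recessed reset button down with the stylus

### The arm

A 6-joint arm with a two-finger parallel gripper is mounted at the origin on a cart in front of the work surface, level with it; the furniture and walls round the work are solid. World frame = base frame: x ahead of the robot, y to its left, z up, the work surface at z = 0. Lengths are in m, angles in rad, forces in N, time in s.
With the tool pointing down it reaches from about 0.275 to 0.775 m from the base axis. Payload 14.6 kg.
Tool frame: the origin (TCP) lies at the very end of the fingers, on their centre line; the grasp point (between the pads) lies hold_point_z behind it (hold_point_z is the distance from the TCP to the grasp point, in m); z points along the fingers, y is the line along which they close (so a half turn about z gives the same grasp; the last joint's range is limited). The gripper opens to 85 mm and grips with 20 to 120 N. Pads are 22 mm wide; open, the fingers measure 114 mm over their backs; the gripper's body (76 mm by 85 mm) begins 54 mm behind the grasp point. The pads swing forward as they close: fully open they stand 13 mm farther back than shut.
Start: joints at [1.086, 0.263, -0.048, 1.259, 0, 1.415], TCP at [0.17, 0.497, 0.231] pointing down, gripper open.
Joint ranges: [-2.65, 2.65], [-0.89, 1.7], [-1.18, 1.37], [-2.13, 2.11], [-1.35, 1.29], [-3.14, 3.14]. Speed limits (rad/s): [1.89, 1.89, 2.57, 2.79, 3.14, 3.14].

### API

Orientations are given as a rotation vector (axis times angle).
In Python, from station import movep, move_straight, move_joints, ungrasp, gripper_close, dwell, ik, state, get_image, get_calibration, IKError, close_job, hold_point_z gives the robot as it stands. Calls block until the motion is done:
- movep(position, orientation): joint-space move of the TCP to a pose.
- move_straight(position, speed=0.15, ori=None, guard=None): straight line of the TCP; ori=None keeps the orientation; speed is the mean speed in m/s. With guard (N) it stops when the force on the tool has changed by that much, and returns True; else False.
- move_joints(angles): joint-space move.
- ungrasp() and gripper_close(newtons=None): open the fingers fully, or close them until they stop; newtons is the grip in N (None keeps the last).
- dwell(seconds).
- ik(position, orientation): joint angles nearest the present ones, or None.
- state(): the state.
- get_image(name): name is "side" or "top"; returns the picture (384x512x3 uint8, blue, green, red); there is no depth.
- get_calibration(name): a dict with "K" (3x3 intrinsics, pixels), "position" and "attitude" of the camera in the world. Camera axes: x right, y up, looking along -z (the intrinsics and any distortion apply to the point x, -y, -z); pixel columns grow to the right and rows downward; lengths in m; the calibration is good to about 2 mm. A picture is of the moment at which its call begins. get_calibration takes no time and is no camera call.
A pose or a line that the arm cannot do raises IKError and nothing moves.
- close_job(): hands the job in; it is judged then, once.
The state is a dict: "t": time; "joints": joint angles; "joint_vel": joint speeds; "joint_efforts": joint torques, N m; "tcp_pos": TCP position; "tcp_rot": TCP orientation; "force": force on the tool from outside, world axes, zero at the start; "wrist_torque": the same for the moment, N m; "finger_gap": finger opening in m; "finger_force": force on a finger pad.
Only numpy, scipy, OpenCV 4.12 (cv2) and the standard library are available. Lean on these libraries where they do the work, as an engineer would, in place of code of your own. Each camera call takes 0.05 s, during which the arm holds its last target. There are 200 camera calls.

### The job

Take the stylus out of its holder and, with its tip, press the logger's recessed reset button fully down and keep it down. The button lies at the bottom of one of the three identical ports in the logger's top; the other two end on a solid blank that does not give, so only feeling with the stylus tells them apart. Finish while holding: the stylus still gripped in the fingers and the button still held down when you stop, the other things on the bench left where they are.

Things in the scene. Friction and masses are not known exactly. Their poses are not given: they have to be found in the camera images.
- stylus: Reset stylus, 114 mm long, 50 g, upright in the holder, pin down. Origin at the pin's tip, +z towards the handle's end. Steel pin 6 mm thick, z = 0 to 45 mm; collar 20 mm wide, 45 to 51 mm, its underside resting on the holder's top (tip starts 10 mm above the worktop); black ribbed round handle 16 mm thick, 51 to 111 mm: grip here; small end button to 114 mm.
- stylus_tip (a point): The tip of the stylus pin, the same point as the origin of stylus.
- holder: Grey holder block, 56 x 56 mm and 55 mm high on a 72 x 72 x 6 mm rubber foot, fixed. Origin at the centre of its underside on the worktop. One hole 9 mm in diameter and 50 mm deep in the middle of its top, in which the stylus stands.
- logger: Grey box, 90 (x) x 150 (y) x 62 mm high, fixed; origin at the centre of its underside. Its -x side has five round sockets and faces the robot roughly. Top: black window in the +x half, three identical ports in a row along y in the -x half: straight vertical holes 13 mm wide. 25 mm below the top each ends on the button (one port, drawn afresh each time) or a solid blank that looks the same.
- port_1 (a point): Centre of the mouth of the port at the logger's +y side, level with the top (62 mm above the worktop).
- port_2 (a point): Centre of the mouth of the middle port, 36 mm from the others, level with the top.
- port_3 (a point): Centre of the mouth of the port at the logger's -y side, level with the top.
- reset_button (a joint): How far the reset button is pressed down, in m: 0 released, 0.005 fully down on its stop (30 mm below the logger's top). Sprung: it begins to move at about 1.5 N, needs about 5 N at the bottom, and comes up when let go. It does not tell which port the button is in.
- tape: Roll of tape lying flat, 57 mm across, 18 mm high, loose bystander. Origin at the centre of its underside.
- memo_pad: Yellow memo pad, 75 x 74 x 14 mm, loose bystander. Origin at the centre of its underside.
- calculator: Pocket calculator lying flat, 115 x 70 x 14 mm, loose bystander. Origin at the centre of its underside.
- timer: White bench timer, 52 x 62 x 34 mm, loose bystander. Origin at the centre of its underside.
- pen: White ball pen lying flat, 140 mm long, 10 mm high, loose bystander. Origin at the middle of its underside.
- monitor_a: Computer monitor, fixed: an obstacle beside the work. Origin on the worktop under its middle. Its screen stands across the bench: in this frame x = -31 to +20 mm, y = -220 to +220 mm, from 80 to 410 mm above the worktop, on a round foot about 180 mm across. Keep the arm clear of it; swing round in front of it.
Not all that is in view belongs to the job. What is shaped like the logger but orange is not meant. There is more than one size of the stylus; the job needs the smallest.

How it is judged:
By the outcome, as a careful person would: the job done as asked, in the order asked, and still so for the second after the job is handed in, while the arm keeps its last pose, push and grip.
It also fails if it takes over 48 s, if anything falls off the work surface, if the arm or the gripper's body presses on something with over 40 N, if the wrist force passes 120 N, or if a joint passes its speed limit or range.

## Working session

There is one attempt and no reset: what is moved stays moved. The work goes in short steps, each a Python script; the robot and the scene stay as the last script left them, time stands still between calls to the robot, and variables do not carry over. Pictures are saved under pics/ and viewed, at most 10 in all, crops included, and the job is handed in when it is done.

```bash
mkdir -p pics
python3 - <<'E'
from station import *
import cv2
for n in("top","side"):
    cv2.imwrite(f"pics/{n}0.png",cv2.resize(get_image(n),(800,600),interpolation=cv2.INTER_CUBIC))
    c=get_calibration(n);print(n,c)
print(state(),hold_point_z)
E
```

```text
top {'K': array([[478.9794779 ,   0.        , 261.18200994],
       [  0.        , 478.9794779 , 190.91579285],
       [  0.        ,   0.        ,   1.        ]]), 'position': array([ 0.52008548, -0.09243461,  1.50833823]), 'attitude': array([ 0.05143219, -0.05175479, -1.56221555])}
side {'K': array([[363.02299881,   0.        , 253.28520928],
       [  0.        , 363.02299881, 190.70540799],
       [  0.        ,   0.        ,   1.        ]]), 'position': array([ 0.18568194, -0.36262446,  0.90215229]), 'attitude': array([ 0.50032387, -0.26412136, -0.90246005])}
{'t': 0.1, 'joints': array([ 1.08565777e+00,  2.63506175e-01, -4.88264861e-02,  1.25941111e+00,
       -9.31536346e-06,  1.41550622e+00]), 'joint_vel': array([ 0.00307749, -0.00189162,  0.00213285,  0.00070433, -0.0006072 ,
        0.00044018]), 'joint_efforts': array([ 3.16406215e-03, -6.38576674e+01,  3.85063183e+01,  9.99100943e-03,
       -6.37906760e-05, -5.27813867e-06]), 'tcp_pos': array([0.16994233, 0.49649309, 0.23087432]), 'tcp_rot': array([-5.15731514e-01, -3.09867798e+00,  1.41706415e-03]), 'force': array([ 0.64678321, -0.27518785, -0.39981886]), 'wrist_torque': array([-0.01673488, -0.02764239,  0.00092248]), 'finger_force': 0.0, 'finger_gap': 0.08527657950993804} 0.0187
```

View pics/top0.png

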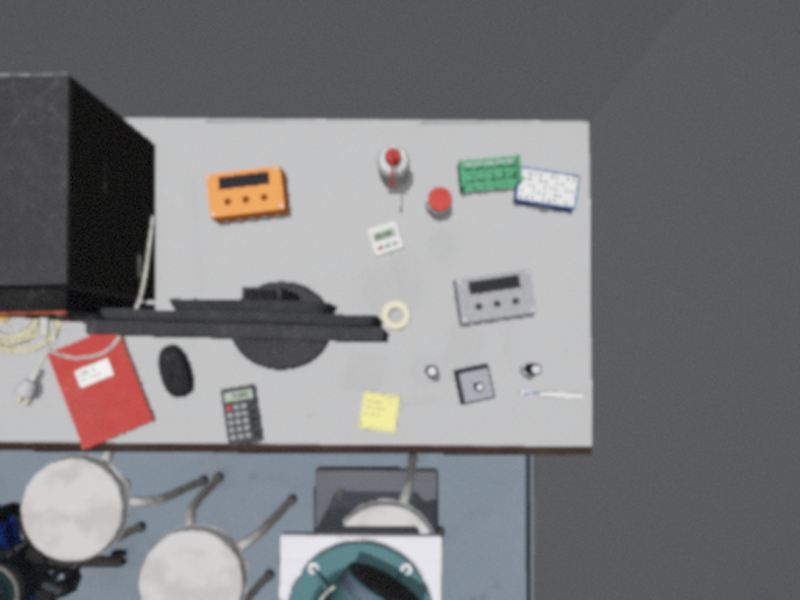

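View pics/side0.png

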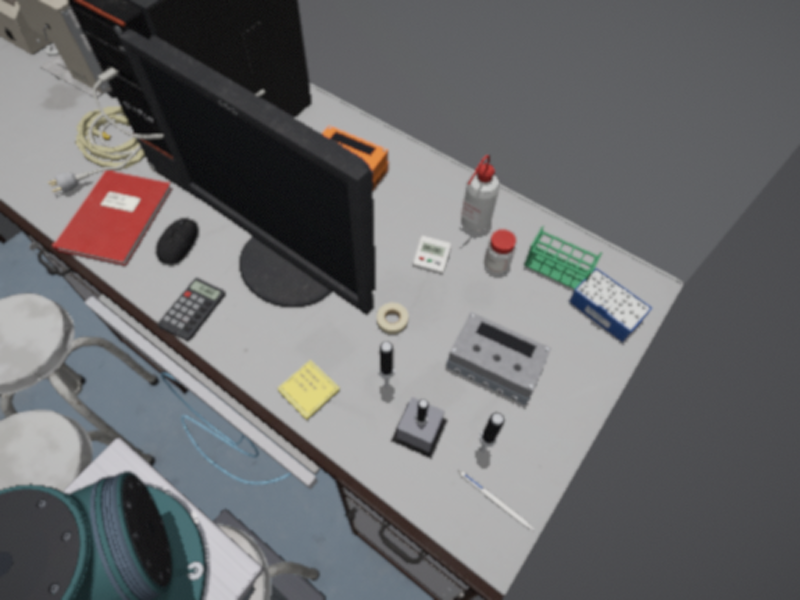

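The top view shows three upright styluses, at (432,371), (479,386) and (531,369). The one at (479,386) stands in the grey holder. The grey logger is at (495,297); the orange lookalike at (248,193) is not meant. I'll confirm the stylus with one enlarged side crop and compute positions.

```bash
cat > h.py <<'E'
from station import *
import numpy as np, cv2
from scipy.spatial.transform import Rotation as R
def ray(n,u,v):
    c=get_calibration(n);d=np.linalg.inv(c["K"])@[u,v,1];d=d*[1,-1,-1]
    return c["position"],R.from_rotvec(c["attitude"]).apply(d)
def at(n,u,v,z):
    p,d=ray(n,u,v);return p+d*(z-p[2])/d[2]
def px(n,P):
    c=get_calibration(n);q=R.from_rotvec(c["attitude"]).inv().apply(np.array(P)-c["position"])*[1,-1,-1]
    q=c["K"]@q;return q[:2]/q[2]
E
python3 - <<'E'
from h import *
np.set_printoptions(precision=4,suppress=True)
s=512/800
f=lambda n,u,v,z:print(n,u,v,z,at(n,(u+.5)*s-.5,(v+.5)*s-.5,z))
print("tcp px",px("top",[.17,.497,.231])/s)
for u,v in((432,371),(479,386),(531,369)): f("top",u,v,.12)
for u,v in((387,345),(423,404),(495,418)): f("side",u,v,.12)
for u,v in((479,307),(497,303),(516,300)): f("top",u,v,.062)
for u,v in((476,348),(496,357),(516,367)): f("side",u,v,.062)
f("top",385,335,.40);f("top",90,325,.40)
a=get_image("top")[160:270,270:390];b=get_image("side")[190:320,230:350]
o=np.hstack([cv2.resize(a,(400,366),interpolation=2),cv2.resize(b,(400,433),interpolation=2)[:366]])
cv2.imwrite("pics/crop1.png",o)
E
```

```text
tcp px [ 53.6299 554.5686]
top 432 371 0.12 [ 0.4778 -0.1371  0.12  ]
top 479 386 0.12 [ 0.4509 -0.2239  0.12  ]
top 531 369 0.12 [ 0.4829 -0.32    0.12  ]
side 387 345 0.12 [ 0.4963 -0.1248  0.12  ]
side 423 404 0.12 [ 0.4519 -0.2242  0.12  ]
side 495 418 0.12 [ 0.4968 -0.3188  0.12  ]
top 479 307 0.062 [ 0.6001 -0.2292  0.062 ]
top 497 303 0.062 [ 0.6081 -0.264   0.062 ]
top 516 300 0.062 [ 0.6143 -0.3008  0.062 ]
side 476 348 0.062 [ 0.6034 -0.2276  0.062 ]
side 496 357 0.062 [ 0.6094 -0.2625  0.062 ]
side 516 367 0.062 [ 0.6137 -0.2978  0.062 ]
top 385 335 0.4 [ 0.5388 -0.0582  0.4   ]
top 90 325 0.4 [0.5501 0.3786 0.4   ]
```

View pics/crop1.png

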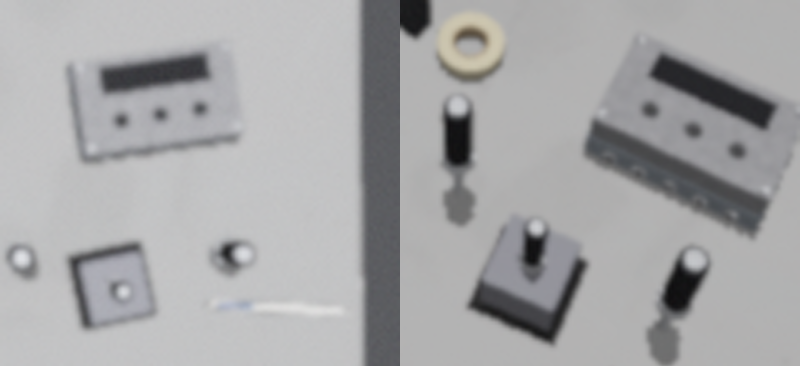

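The crop confirms it: the slimmest, shortest stylus stands in the grey holder, and the two bigger ones stand free on the bench. The grey logger's three ports are clear. Both cameras agree to about 3 mm and the port spacing comes out at 36 mm. Next I'll refine the centroids, then retract and swing over.

```bash
cat >> h.py <<'E'
def blob(n,P,dark,win=5):
    g=cv2.cvtColor(get_image(n),cv2.COLOR_BGR2GRAY).astype(float)
    u,v=np.round(px(n,P)).astype(int);w=g[v-win:v+win+1,u-win:u+win+1]
    m=np.median(w);q=np.clip((m-w if dark else w-m)-12,0,None)
    V,U=np.mgrid[v-win:v+win+1,u-win:u+win+1]
    return at(n,(U*q).sum()/q.sum(),(V*q).sum()/q.sum(),P[2])
def down(a): return np.array([np.cos(a),np.sin(a),0])*np.pi
E
python3 - <<'E'
from h import *
np.set_printoptions(precision=4,suppress=True)
for n in("top","side"):
    print(n,"sty",blob(n,[.4512,-.224,.124],0,4))
    for p in([.6015,-.2285,.062],[.6087,-.2632,.062],[.614,-.299,.062]):print(blob(n,p,1))
for a in(np.pi/4,-np.pi/4,3*np.pi/4): print(a,ik([.451,-.224,.2],down(a)),ik([.614,-.299,.2],down(a)))
r=.34;c=np.arctan2(.497,.17)
movep([r*np.cos(c),r*np.sin(c),.28],state()["tcp_rot"])
j=state()["joints"];print(j,state()["t"])
j[0]=-.46;move_joints(j);print(state()["tcp_pos"],state()["tcp_rot"],state()["t"])
E
```

```text
top sty [ 0.4502 -0.2247  0.124 ]
[ 0.6018 -0.2278  0.062 ]
[ 0.6075 -0.2633  0.062 ]
[ 0.6131 -0.2993  0.062 ]
side sty [ 0.4544 -0.2226  0.124 ]
[ 0.6037 -0.2279  0.062 ]
[ 0.609  -0.2636  0.062 ]
[ 0.6144 -0.2993  0.062 ]
0.7853981633974483 [-0.6229  0.2386 -0.1685  1.1637  0.      0.9479] [-0.5724  0.5543  0.3396  1.3561  0.      0.9984]
-0.7853981633974483 [-0.6229  0.2386 -0.1685  1.1637  0.     -2.1937] [-0.5724  0.5543  0.3396  1.3561  0.     -2.1431]
2.356194490192345 [-0.6229  0.2386 -0.1685  1.1637  0.     -2.1937] [-0.5724  0.5543  0.3396  1.3561  0.     -2.1431]
[ 1.0001 -0.0706 -0.3001  1.3402  0.0001  1.3301] 1.3917
[ 0.3327 -0.0737  0.2801] [2.4494 1.9661 0.0008] 3.475
```

Run:
```python
from h import *
np.set_printoptions(precision=4,suppress=True)
o=down(np.pi/4)
movep([.452,-.2235,.2],o)
cv2.imwrite("pics/app.png",cv2.resize(get_image("side")[180:330,200:400],(800,600),interpolation=2))
move_straight([.452,-.2235,.078],.1,guard=10)
s=state();print(s["tcp_pos"],s["force"],s["t"])
gripper_close(60)
s=state();print(s["finger_gap"],s["finger_force"],s["force"],s["t"])
move_straight([.452,-.2235,.17],.08,guard=15)
s=state();print(s["tcp_pos"],s["finger_gap"],s["finger_force"],s["force"],s["t"])
a=get_image("side")[150:330,200:400];b=get_image("top")[140:290,260:400]
cv2.imwrite("pics/lift.png",np.hstack([cv2.resize(a,(400,360),interpolation=2),cv2.resize(b,(386,360),interpolation=2)]))
```

```text
[ 0.4523 -0.2237  0.0785] [0.2662 0.3874 0.1274] 5.7333
0.014433630375699535 58.37764620780945 [-0.3796  0.5249 -0.1735] 6.3833
[ 0.4518 -0.2234  0.1696] 0.014412476080080748 58.39174211025238 [-0.4543  0.1726  0.1904] 7.6833
```

View pics/lift.png

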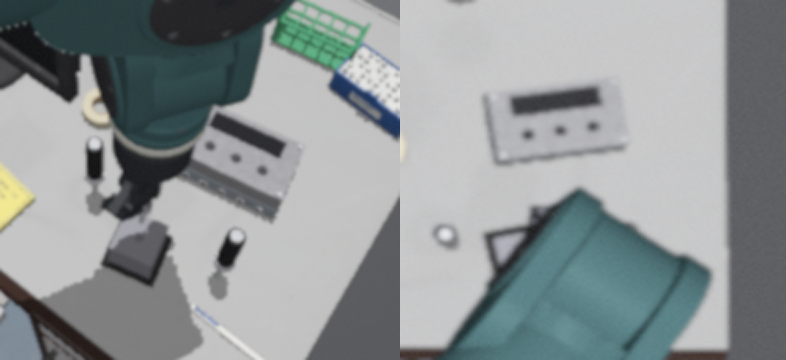

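The stylus is held (gap 14.4 mm) and lifted clear of the holder. I'll go above port_3 and check the pin against the mouth.

Run:
```python
from h import *
p=[.6138,-.2993]
move_straight([*p,.17],.15)
move_straight([*p,.138],.08)
s=state();print(s["tcp_pos"],s["t"])
P=[px("side",[*p,z])for z in(.062,.070)];print(P)
u,v=np.round(P[0]).astype(int);print(u,v)
cv2.imwrite("pics/p3.png",cv2.resize(get_image("side")[v-45:v+30,u-50:u+50],(800,600),interpolation=2))
print(px("top",[*p,.062]))
```

```text
[ 0.61374964 -0.29927725  0.13826936] 9.675
[array([330.60378802, 234.98880745]), array([331.2213932 , 233.66570354])]
331 235
[329.56699951 191.96861307]
```

View pics/p3.png

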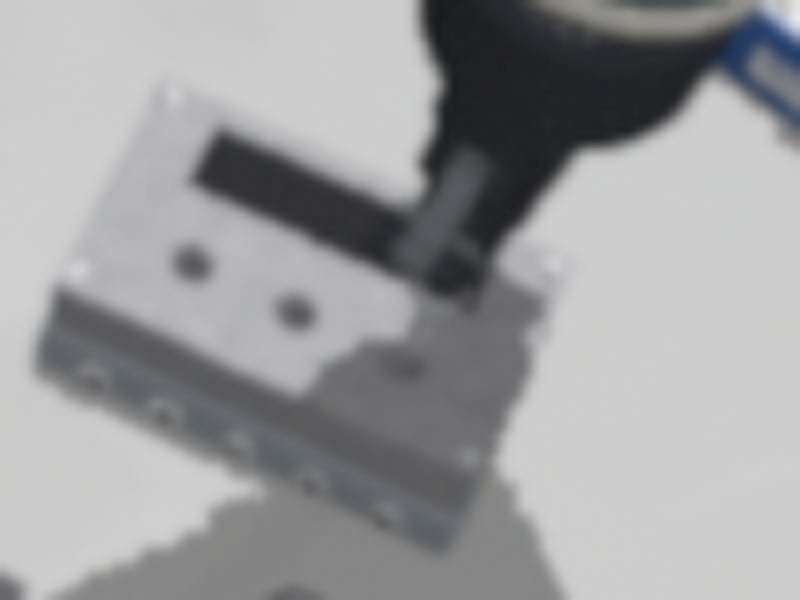

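The pin isn't distinguishable in the hand's shadow. Port 3 is at (403,363) and a fingertip at (420,265). I'll stretch the contrast and mark the expected points.

Run:
```python
from h import *
p=[.6138,-.2993]
g=np.mean([get_image("side").astype(float) for _ in range(8)],0)
c=g[200:245,306:366];c=np.clip((c-20)*255/130,0,255).astype(np.uint8)
c=cv2.resize(c,(800,600),interpolation=2)
for z in(.070,.115,.138):
    q=(px("side",[*p,z])-[306,200])*13.33;print(z,q)
    cv2.circle(c,tuple(int(x) for x in q),4,(0,0,255),1)
cv2.imwrite("pics/p3b.png",c)
```

```text
0.07 [336.20117139 448.76382816]
0.115 [384.91369621 344.40632982]
0.138 [411.50751041 287.43404329]
```

View pics/p3b.png

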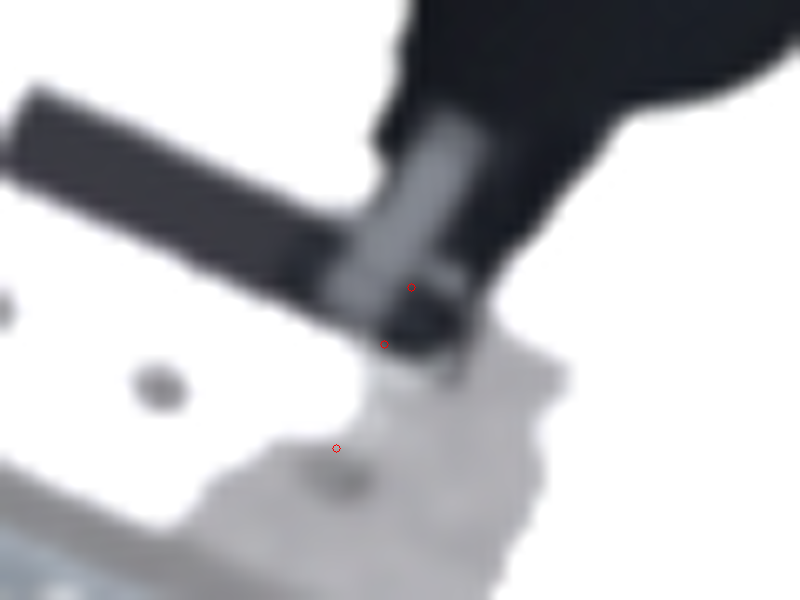

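The collar and black handle show just below the fingers at (410,350). The pin blends into the shadow, so I'll feel for it.

```bash
cat >> h.py <<'E'
def show(l):
    s=state();print(l,s["tcp_pos"].round(4),"F",s["force"].round(2),"M",s["wrist_torque"].round(3),"gap",round(s["finger_gap"],4),"t",round(s["t"],2))
E
python3 - <<'E'
from h import *
p=[.6138,-.2993]
show("0")
print(move_straight([*p,.096],.02,guard=3));show("contact")
E
```

```text
0 [ 0.6139 -0.2993  0.1381] F [-1.23  0.24 -0.94] M [ 0.002 -0.035 -0.001] gap 0.0146 t 10.12
True
contact [ 0.6139 -0.2993  0.1042] F [ 0.22 -0.18  6.29] M [ 0.006  0.034 -0.054] gap 0.0148 t 11.63
```

The tip went in and touched the floor at the expected depth (TCP 0.104). I'll push further to see whether it gives.

Run:
```python
from h import *
p=[.6138,-.2993]
show("a");dwell(.2);show("b")
print(move_straight([*p,.0965],.015,guard=9));show("push")
```

```text
a [ 0.6139 -0.2993  0.1042] F [ 0.22 -0.18  6.29] M [ 0.006  0.034 -0.054] gap 0.0148 t 11.63
b [ 0.6139 -0.2993  0.1043] F [-0.2   0.24  5.33] M [0.039 0.081 0.019] gap 0.0144 t 11.83
True
push [ 0.614  -0.2995  0.1041] F [-1.95  0.27  8.52] M [0.25  0.324 0.026] gap 0.0145 t 12.07
```

It's stiff at the blank depth, so port 3 is a blank. Next is port 2.

Run:
```python
from h import *
move_straight([.6138,-.2993,.139],.08)
p=[.6083,-.2635]
move_straight([*p,.139],.08); show("free")
print(move_straight([*p,.110],.03,guard=3));show("in")
print(move_straight([*p,.096],.015,guard=3));show("contact")
dwell(.2);show("settled")
```

```text
free [ 0.6084 -0.2633  0.1392] F [-0.36  0.53 -0.72] M [-0.053  0.032 -0.007] gap 0.0142 t 13.27
False
in [ 0.6084 -0.2636  0.1102] F [-0.53 -0.04 -0.3 ] M [-0.024  0.025  0.019] gap 0.0144 t 14.38
True
contact [ 0.6084 -0.2636  0.1043] F [-0.09  0.35  5.23] M [-0.052  0.033 -0.022] gap 0.0141 t 14.9
settled [ 0.6083 -0.2636  0.1043] F [0.32 0.25 4.94] M [0.035 0.012 0.008] gap 0.0143 t 15.1
```

Same depth and also rigid, so port 2 is a blank. Port 1 is left.

Run:
```python
from h import *
move_straight([.6083,-.2635,.139],.08)
p=[.6028,-.2278]
move_straight([*p,.139],.08); show("free")
print(move_straight([*p,.110],.03,guard=3));show("in")
for z in(.1035,.1025,.1015,.1005):
    print(move_straight([*p,z],.015,guard=6));dwell(.1);show(z)
print(move_straight([*p,.095],.01,guard=8));dwell(.2);show("bottom")
```

```text
free [ 0.6029 -0.2275  0.1392] F [-0.22 -0.74 -0.47] M [ 0.021 -0.018 -0.013] gap 0.0146 t 16.29
False
in [ 0.6029 -0.2279  0.1102] F [-0.76  0.98 -0.23] M [0.018 0.026 0.02 ] gap 0.015 t 17.41
False
0.1035 [ 0.6029 -0.2278  0.1036] F [-0.07  0.29  1.53] M [-0.011 -0.063 -0.002] gap 0.0145 t 18.09
False
0.1025 [ 0.6028 -0.2278  0.1025] F [0.63 0.01 2.88] M [-0.016 -0.063 -0.061] gap 0.0145 t 18.44
False
0.1015 [ 0.6028 -0.2278  0.1016] F [0.15 1.06 2.97] M [ 0.005 -0.08   0.032] gap 0.0143 t 18.79
False
0.1005 [ 0.6029 -0.2278  0.1006] F [ 0.43 -0.48  2.99] M [-0.027 -0.061 -0.001] gap 0.0143 t 19.14
True
bottom [ 0.603  -0.2279  0.0991] F [-0.64 -0.2   7.35] M [ 0.101  0.289 -0.047] gap 0.0142 t 19.68
```

It gives like a spring and stops 5.2 mm below the blank level: this is the button, on its stop. I'll add a little pushing margin and check that it holds.

Run:
```python
from h import *
gripper_close(80)
p=[.6028,-.2278]
print(move_straight([*p,.0965],.01,guard=9));dwell(.5);show("hold")
dwell(1);show("hold2")
g=get_image("top");cv2.imwrite("pics/end.png",cv2.resize(g,(800,600),interpolation=2))
```

```text
True
hold [ 0.6031 -0.228   0.099 ] F [-2.13  0.99 10.51] M [0.269 0.519 0.032] gap 0.0142 t 20.6
hold2 [ 0.6031 -0.228   0.099 ] F [-2.31  0.87 11.  ] M [ 0.271  0.465 -0.008] gap 0.0143 t 21.6
```

View pics/end.png

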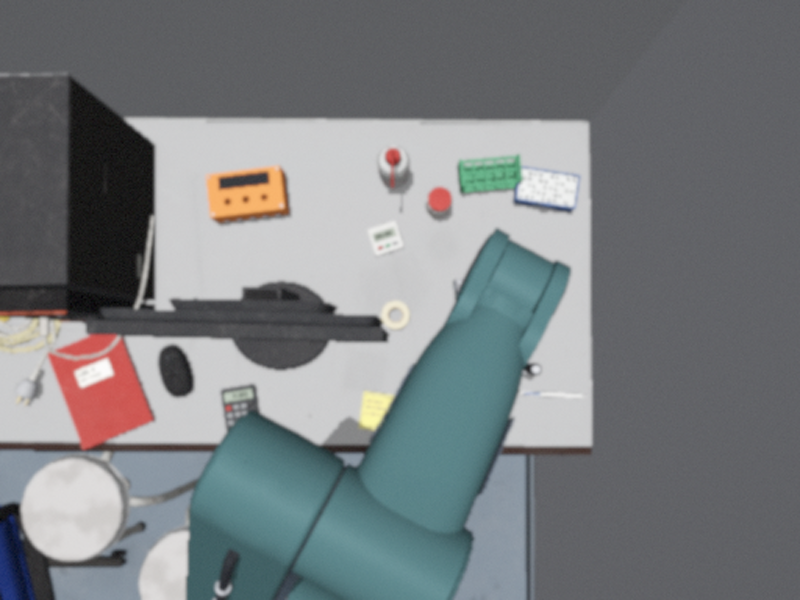

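The push is steady at 11 N on the stop. The bystanders in view are where they were: tape (395,315), timer (385,238), pen (551,394).

```bash
python3 -c "
from station import *
print(close_job())"
```

```text
the job is handed in; nothing more can be done
None
```

I handed the job in at about 22 s with the stylus still gripped and the reset button, which turned out to be in port_1, held on its stop at about 11 N; ports 2 and 3 are blanks.

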